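Lift the slide cassette out of the loader by its catches

ROBOT

A 6-joint arm with a two-finger parallel gripper is mounted at the origin on a cart in front of the work surface, level with it; the furniture and walls round the work are solid. World frame = base frame: x ahead of the robot, y to its left, z up, the work surface at z = 0. Lengths are in mm, angles in rad, forces in N, time in s.
With the tool pointing down it reaches from about 275 to 775 mm from the base axis. Payload 14.6 kg.
Tool frame: the origin (TCP) lies at the very end of the fingers, on their centre line; the grasp point (between the pads) lies 19 mm behind it; z points along the fingers, y is the line along which they close (so a half turn about z gives the same grasp; the last joint's range is limited). The gripper opens to 85 mm and grips with 20 to 120 N. Pads are 22 mm wide; open, the fingers measure 114 mm over their backs; the gripper's body (76 mm by 85 mm) begins 54 mm behind the grasp point. The pads swing forward as they close: fully open they stand 13 mm farther back than shut.
Start: joints at [0.958, 0.263, -0.048, 1.259, 0, 1.415], TCP at [232.042, 470.94, 231.278] pointing down, gripper open.
Joint ranges: [-2.65, 2.65], [-0.89, 1.7], [-1.18, 1.37], [-2.13, 2.11], [-1.35, 1.29], [-3.14, 3.14]. Speed limits (rad/s): [1.89, 1.89, 2.57, 2.79, 3.14, 3.14].

INTERFACE

Orientations are given as a unit quaternion [w, x, y, z].
In Python, from plant import bot gives the robot as it stands.
- The arm moves only by the shell command python3 -m creep 'ROWS' [FORCE]. ROWS is JSON, a list that holds one entry, the list of rows, each a list of 7 numbers: the turn, a rotation vector about the tool's x, y, z in rad, then the shift along the tool's x, y, z in units of 25 mm (1.0 is 25 mm), then the opening, from -1 (shut) to 1 (fully open). A call has 1 to 5 rows; each row shifts and turns the commanded pose from where the row before left it, along the tool's axes as they then stand; what a row does not reach is not made up. A row lasts 1/8 s, in which the tool goes at most 62.5 mm and 10.7 degrees, less where a joint would pass 70% of its speed; a pose out of reach is approached as far as the arm can. A call is refused whole if a number of a shift passes 1 or a number of a turn 0.188, either way. A call with a gripper value outside its range is refused whole. The fingers move at their own pace and stop on an object; FORCE is the grip in N (left out, the last holds). Time passes only in rows, so rows that do not move let the fingers close. It gives the time, the measured TCP pose, the force, the opening and the grip force at its end, in the units of the state.
- bot.get_state(): the state, without advancing time (a new reading comes with each control period).
- bot.read_camera(name): name is "scene" or "top" or "wrist"; returns a dict with "color" (400x640x3 uint8, red, green, blue), "camera_matrix" (3x3 intrinsics, pixels), "R" (3x3) and "t" (3): a world point X has camera coordinates R X + t; the wrist camera has in their place "tool_from_camera" (4x4, takes a point from camera to tool coordinates, whose origin is the TCP and whose axes are the flange's). Camera axes: x right, y down, z forward; pixel columns grow to the right and rows downward; lengths in mm; the calibration is good to about 2 mm. The wrist camera is an equidistant fisheye: a pixel r from the principal point sees the ray r / f radians off the axis. A picture is of the moment at which its call begins: read the wrist's pose just before it. There is no depth.
- bot.sign_off(): hands the job in; it is judged then, once.
The state is a dict: "clock": time; "q": joint angles; "joint_velocities": joint speeds; "tau": joint torques, N m; "ee_pos": TCP position; "tool_rot": TCP orientation; "wrist_force": force on the tool from outside, world axes, zero at the start; "moment": the same for the moment, N m; "width": opening from 0.0 (shut) to 1.0 (fully open); "grasp_force": force on a finger pad.
Only numpy, scipy, OpenCV 4.12 (cv2) and the standard library are available. Lean on these libraries where they do the work, as an engineer would, in place of code of your own. Each camera call takes 0.05 s, during which the arm holds its last target. There are 200 camera calls.

TASK

The slide cassette is locked in the carriage of the slide loader, under the reading head. Draw the carriage out by its upright knob along the rail right up to its stop, let go of the knob, then pinch the cassette's two side catches together with the fingers and lift the cassette straight up, upright, about 10 cm above its seat. Finish while still holding it there by the pinched catches, leave the carriage out at the stop, and leave the bottles and the cup alone.

Things in the scene. Friction and masses are not known exactly. Their poses are not given: they have to be found in the camera images.
- loader: Fixed white slide loader: base plate 305 x 116 x 10 mm; over its far end a reading head (bridge, underside 118, top 138 mm above the worktop). Frame: z up, +x along the rail toward the head, y across. Origin on the worktop under the base's middle line; base from x = -85 to +220 mm, head x = +125 to +205 mm. The stop blocks are at x = -13 to -1 mm.
- carriage (a joint): Travel of the aluminium carriage on its rail, m: 0 = fully in, the cassette centred under the head (loader x = +165 mm); it grows as the carriage is drawn out toward loader -x; 0.12 = at the stop, out in the open (loader x = +45 mm). Friction about 2 N, no spring, stays where it is left. The stop is rigid.
- knob (a point): Middle of the carriage knob: an upright round knob, 18 mm diameter, 30 mm high (its top 15 mm above this point), on a 12 mm post, 77 mm above the worktop, on the middle line, 105 mm from the cassette's middle toward loader -x; moves with the carriage.
- seat (a point): Middle of the carriage's well floor, 22 mm above the worktop, on which the cassette stands; moves with the carriage; axes as the loader's. Along both long sides of the well runs a lip, its top 22 mm above this floor, its underside 16 mm, 28 to 40 mm either side of the middle.
- cassette: Loose grey slide cassette, 80 mm long (x, along the rail), 32 mm wide without catches, 64 mm high, ten slides standing in it up to 79 mm; about 0.24 kg. Origin: middle of its underside; z up. It sits with 1.5 mm play. On each long side an upright catch plate; the hook at its foot grips under the carriage lip, so it rises only 2 mm until both catches are pinched in.
- catch_pads (a point): Middle between the two thumb pads of the catches, 56 mm above the cassette's underside (78 mm above the worktop when seated). The pads are 24 mm long along the cassette, 22 mm high, on its +y and -y sides: 56 mm over both when free, 43 mm when fully pinched. Pinch them along the cassette's y.
- catch_left (a joint): Catch on the cassette's +y side: 0 = sprung out (hooked under the lip), 0.0065 m = pinched fully in (free of the lip; free from about 0.004 when the cassette is centred). Spring 3 N at rest to 7 N fully in.
- catch_right (a joint): The same on the cassette's -y side.
- strip_canister: Bystander: canister with dark cap, 47 mm diameter, 110 mm high, standing right of the loader's front. Origin: middle of its underside.
- specimen_cup: Bystander: white specimen cup with lid, 57 mm diameter, 71 mm high, standing left of the loader. Origin: middle of its underside.
- stain_bottle: Bystander: small bottle with a screw cap, 38 mm diameter, 84 mm high, farther left. Origin: middle of its underside.

How it is judged:
By the outcome, as a careful person would: the job done as asked, in the order asked, and still so for the second after the job is handed in, while the arm keeps its last pose, push and grip.
It also fails if it takes over 48 s, if anything falls off the work surface, if the arm or the gripper's body presses on something with over 40 N, if the wrist force passes 120 N, or if a joint passes its speed limit or range.

## Working session

There is one attempt and no reset: what is moved stays moved. The work goes in short steps, Python scripts to look and compute and a shell command to move; the robot and the scene stay as the last step left them, time stands still between calls to the robot, and variables do not carry over. Pictures are saved under pics/ and viewed, at most 10 in all, crops included, and the job is handed in when it is done.

```bash
mkdir -p pics; ls; python3 - <<'E'
from plant import bot
import cv2
print(bot.get_state())
for n in("scene","top"):
    d=bot.read_camera(n); cv2.imwrite(f"pics/{n}0.png",d["color"][:,:,::-1]); print(n,d["camera_matrix"],d["R"],d["t"])
E
```

```text
pics
{'clock': 0.0, 'q': array([ 9.57696492e-01,  2.63514098e-01, -4.89290240e-02,  1.25935654e+00,
       -3.19851751e-05,  1.41551736e+00]), 'joint_velocities': array([-5.62214021e-04,  4.53314407e-04, -1.59942253e-03,  1.19259014e-03,
       -5.56414644e-05, -1.07965911e-04]), 'tau': array([-1.24537946e-03, -6.37615156e+01,  3.84567297e+01,  1.35628553e-02,
       -2.67925270e-04,  2.99556211e-05]), 'ee_pos': array([231.90160244, 470.7216837 , 230.83255894]), 'tool_rot': array([-1.73201680e-04,  2.26916480e-01,  9.73914092e-01, -4.71090330e-04]), 'wrist_force': array([-0.71602418,  0.18916195,  0.13966383]), 'moment': array([-0.05036724,  0.02689661, -0.05923435]), 'grasp_force': 0.0, 'width': 1.001530518987122}
scene [[400.09813866   0.         319.7969365 ]
 [  0.         400.09813866 199.02700584]
 [  0.           0.           1.        ]] [[ 0.88615505 -0.46338442 -0.00202804]
 [-0.35219683 -0.67066793 -0.65281078]
 [ 0.30114221  0.57920583 -0.7575183 ]] [-562.88145667  197.16268082 1140.61519134]
top [[487.27100653   0.         317.06022985]
 [  0.         487.27100653 199.37466992]
 [  0.           0.           1.        ]] [[-0.01999016 -0.99977642  0.00689171]
 [-0.98686854  0.01862607 -0.16044797]
 [ 0.16028374 -0.01000859 -0.98702024]] [ -74.34318929  606.76863393 1377.50603125]
```

View pics/top0.png

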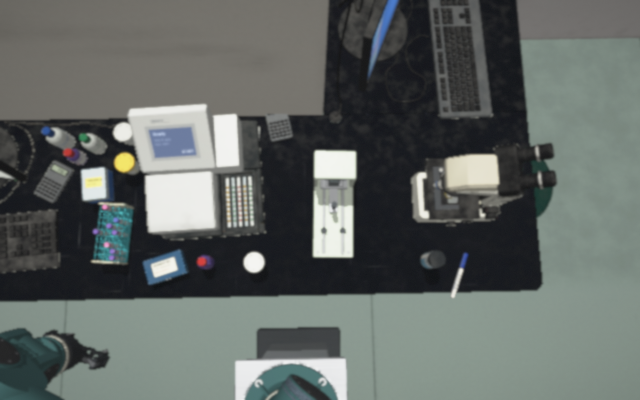

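View pics/scene0.png

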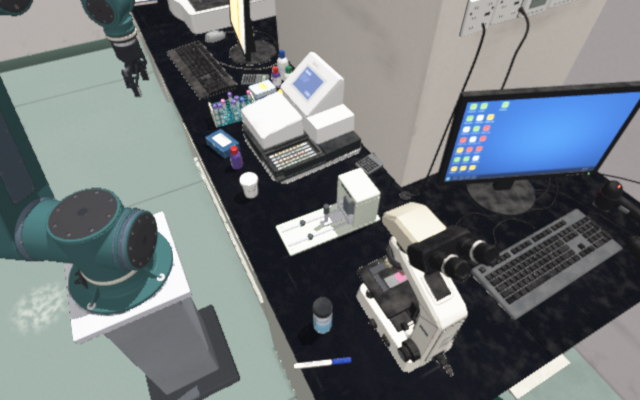

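The top view shows the loader at about columns 313–355 and rows 150–257. Its head is at the far end, the knob is near (334,207), the cup is at (253,262) and the canister is at (432,260). I'll zoom in to measure.

```bash
python3 - <<'E'
import cv2
a=cv2.imread("pics/top0.png")[140:265,295:375]
b=cv2.imread("pics/scene0.png")[160:260,270:390]
cv2.imwrite("pics/c0.png",cv2.hconcat([cv2.resize(a,None,fx=4.5,fy=4.5,interpolation=3),cv2.resize(cv2.copyMakeBorder(b,0,25,0,0,0),None,fx=4.5,fy=4.5,interpolation=3)])[:, :800])
E
```

```text
(no output)
```

View pics/c0.png

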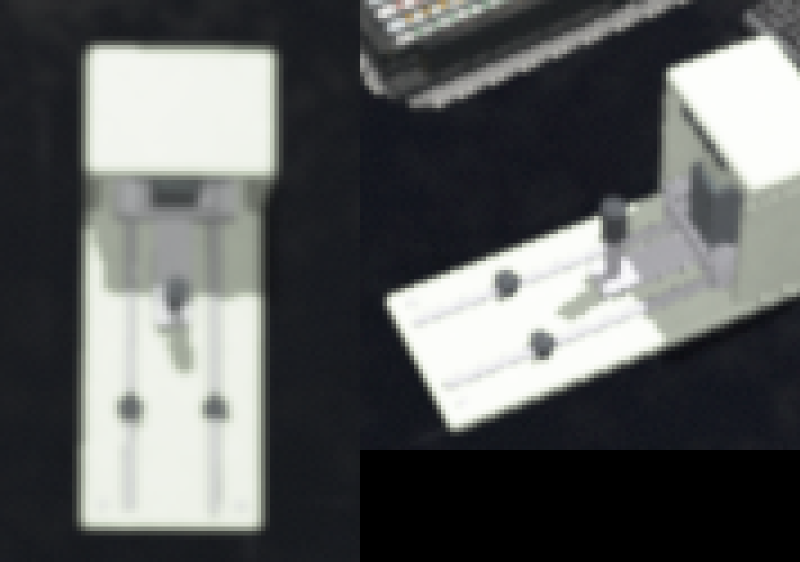

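```bash
cat > h.py <<'E'
import numpy as np
from plant import bot
def proj(d,P): 
    c=np.asarray(P)@d["R"].T+d["t"]; p=c@d["camera_matrix"].T; return p[:,:2]/p[:,2:]
def L2W(v,P):
    c,s=np.cos(v[2]),np.sin(v[2]); P=np.atleast_2d(np.array(P,float))
    return np.c_[v[0]+c*P[:,0]-s*P[:,1],v[1]+s*P[:,0]+c*P[:,1],P[:,2]]
E
python3 - <<'E'
from h import *
from scipy.optimize import least_squares
T=bot.read_camera("top");S=bot.read_camera("scene")
def ray(d,uv,z):
    K=np.linalg.inv(d["camera_matrix"]);r=d["R"].T@K@[*uv,1];o=-d["R"].T@d["t"];return o+r*(z-o[2])/r[2]
t=lambda u,v:np.array([(u+.5)/4.5-.5+295,(v+.5)/4.5-.5+140])
s=lambda u,v:np.array([(u-360+.5)/4.5-.5+270,(v+.5)/4.5-.5+160])
A=[([-85,58,10],t(79,527)),([-85,-58,10],t(264,527)),([125,58,138],t(84,174)),([125,-58,138],t(277,174)),([205,58,138],t(85,46)),([205,-58,138],t(278,46)),([60,0,92],t(177,287))]
B=[([-85,58,10],s(387,298)),([-85,-58,10],s(453,430)),([125,58,138],s(667,70)),([125,-58,138],s(746,190)),([60,0,92],s(614,198))]
for n,d,Q in(("t",T,A),("s",S,B)):
    for p,u in Q: print(n,p,ray(d,u,p[2]).round(1))
f=lambda v:np.r_[(proj(T,L2W(v,[a[0] for a in A]))-[a[1] for a in A]).ravel(),(proj(S,L2W(v,[a[0] for a in B]))-[a[1] for a in B]).ravel()]
r=least_squares(f,[500,0,0],loss="soft_l1");print(r.x,r.fun.round(2))
print(L2W(r.x,[[60,0,77],[-60,0,77],[45,0,78]]))
for n,uv,z in(("cup",(253,262),71),("can",(432,260),110)):print(n,ray(T,uv,z))
E
```

```text
t [-85, 58, 10] [440.3 -68.6  10. ]
t [-85, -58, 10] [ 437.9 -190.1   10. ]
t [125, 58, 138] [650. -76. 138.]
t [125, -58, 138] [ 647.8 -194.5  138. ]
t [205, 58, 138] [731.  -78.1 138. ]
t [205, -58, 138] [ 728.8 -197.8  138. ]
t [60, 0, 92] [ 585.8 -133.3   92. ]
s [-85, 58, 10] [444.9 -71.8  10. ]
s [-85, -58, 10] [ 440.2 -188.8   10. ]
s [125, 58, 138] [654.8 -78.6 138. ]
s [125, -58, 138] [ 647.5 -192.1  138. ]
s [60, 0, 92] [ 590.4 -125.7   92. ]
[ 525.41513376 -131.81075676  -75.42575758] [ 0.95 -0.61 -0.9  -0.3   0.46 -0.69 -0.47 -0.32  0.49 -0.35 -0.84  0.03
  0.05  0.15 -0.91  0.27 -0.63 -0.17 -1.06  0.04  0.61  0.11 -0.27  2.41]
[[ 585.39239174 -133.46258155   77.        ]
 [ 465.43787578 -130.15893197   77.        ]
 [ 570.39807724 -133.04962535   78.        ]]
cup [426.11938333  98.38373618  71.        ]
can [ 420.46383606 -398.23862468  110.        ]
```

```bash
python3 -m creep '[[[0,0,-0.145,0,0,0,1],[0,0,-0.145,0,0,0,1],[0,0,-0.14,0,0,0,1],[0,0,0,-0.37,-1,0,1],[0,0,0,-0.37,-1,0,1]]]' 40; python3 -c "
from plant import bot;print(bot.get_state()['q'])"
```

```text
clock: 0.82
ee_pos: [249.2, 419.8, 231.0]
tool_rot: [-0.0, 0.014, 1.0, -0.0]
wrist_force: [-0.2, 0.4, -0.3]
width: 1.0
grasp_force: 0.0
[ 8.68102496e-01  2.00423815e-01 -1.34512273e-01  1.23632623e+00
 -2.57331884e-05  8.95241100e-01]
```

```bash
R='' ; python3 -m creep '[[[0,0,0,-0.37,-1,0,1],[0,0,0,-0.37,-1,0,1],[0,0,0,-0.37,-1,0,1],[0,0,0,-0.37,-1,0,1],[0,0,0,-0.37,-1,0,1]]]'; python3 -m creep '[[[0,0,0,-0.37,-1,0,1],[0,0,0,-0.37,-1,0,1],[0,0,0,-0.37,-1,0,1],[0,0,0,-0.37,-1,0,1],[0,0,0,-0.37,-1,0,1]]]';python3 -m creep '[[[0,0,0,-0.37,-1,0,1],[0,0,0,-0.37,-1,0,1],[0,0,0,-0.37,-1,0,1],[0,0,0,-0.37,-1,0,1],[0,0,0,-0.37,-1,0,1]]]';python3 -m creep '[[[0,0,0,-0.37,-1,0,1],[0,0,0,-0.37,-1,0,1],[0,0,0,-0.37,-1,0,1],[0,0,0,-0.37,-1,0,1],[0,0,0,-0.37,-1,0,1]]]'
```

```text
clock: 1.45
ee_pos: [292.0, 293.3, 231.2]
tool_rot: [-0.0, 0.014, 1.0, -0.0]
wrist_force: [0.2, -0.7, -1.0]
width: 0.999
grasp_force: 0.0
clock: 2.08
ee_pos: [334.8, 167.1, 231.3]
tool_rot: [0.0, 0.014, 1.0, -0.0]
wrist_force: [0.8, -0.2, -0.7]
width: 1.001
grasp_force: 0.0
clock: 2.7
ee_pos: [377.5, 40.9, 231.2]
tool_rot: [-0.0, 0.014, 1.0, -0.0]
wrist_force: [0.3, 0.2, 0.4]
width: 1.004
grasp_force: 0.0
clock: 3.32
ee_pos: [420.3, -85.4, 231.2]
tool_rot: [-0.0, 0.014, 1.0, 0.0]
wrist_force: [0.0, 0.2, -0.4]
width: 0.997
grasp_force: 0.0
```

```bash
python3 -m creep '[[[0,0,0,-1,-0.36,0,1],[0,0,0,-1,-0.36,0,1],[0,0,0,-1,-0.36,0,1],[0,0,0,-1,-0.36,0,1],[0,0,0,-1,-0.36,0,1]]]'; python3 -m creep '[[[0,0,0,0,0,0,1]]]'; python3 - <<'E'
from h import *
import cv2
s=bot.get_state();d=bot.read_camera("wrist")
print(s["ee_pos"],s["tool_rot"],d["camera_matrix"],d["tool_from_camera"],[k for k in d])
cv2.imwrite("pics/w1.png",d["color"][:,:,::-1])
E
```

```text
clock: 3.95
ee_pos: [544.6, -133.3, 231.1]
tool_rot: [-0.0, 0.014, 1.0, 0.0]
wrist_force: [-0.1, 0.1, -0.1]
width: 0.998
grasp_force: 0.0
clock: 4.08
ee_pos: [544.8, -133.4, 230.5]
tool_rot: [-0.0, 0.014, 1.0, 0.0]
wrist_force: [-0.2, 0.6, -0.3]
width: 0.998
grasp_force: 0.0
[ 544.78090209 -133.40543652  230.46373065] [-3.90850624e-04  1.39469560e-02  9.99902650e-01  1.41994856e-04] [[309.70691629   0.         317.12490216]
 [  0.         309.70691629 192.42318112]
 [  0.           0.           1.        ]] [[ 3.86591102e-04 -9.61739189e-01 -2.73966391e-01  6.85291498e+01]
 [ 9.99999914e-01  3.30957873e-04  2.49285735e-04  4.11280910e-01]
 [-1.49076527e-04 -2.73966464e-01  9.61739234e-01 -1.43070624e+02]
 [ 0.00000000e+00  0.00000000e+00  0.00000000e+00  1.00000000e+00]] ['color', 'camera_matrix', 'tool_from_camera']
```

View pics/w1.png

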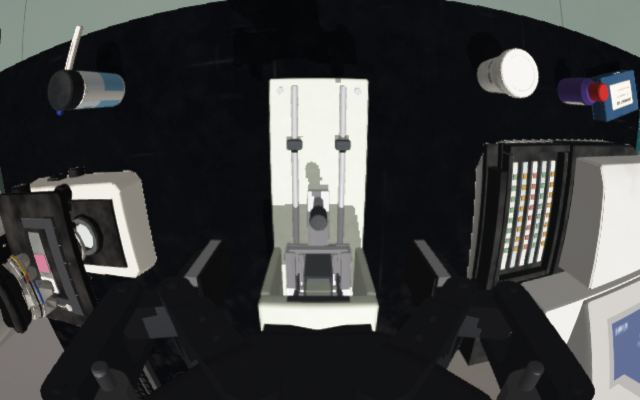

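The wrist view has the base's front corners at (270,80) and (367,79). The knob is near (318,215), the stop blocks are at (294,145) and (343,145), and the head's edge is at the bottom. Next I'll zoom in on the knob and cassette.

```bash
python3 - <<'E'
import cv2
a=cv2.imread("pics/w1.png")[180:310,250:390]
cv2.imwrite("pics/c1.png",cv2.resize(a,None,fx=4,fy=4,interpolation=3))
E
```

```text
(no output)
```

View pics/c1.png

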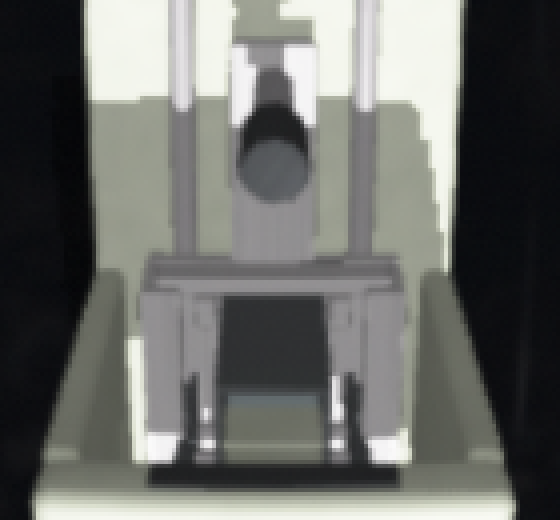

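```bash
cat >> h.py <<'E'
from scipy.spatial.transform import Rotation as Rn
def wray(s,d,uv,z):
    K=d["camera_matrix"];p=(np.array(uv)-K[:2,2])/K[0,0];r=np.hypot(*p)
    c=np.r_[p/r*np.sin(r),np.cos(r)];M=d["tool_from_camera"];R=Rn.from_quat(np.roll(s["tool_rot"],-1)).as_matrix()
    o=R@M[:3,3]+s["ee_pos"];v=R@M[:3,:3]@c;return (o+v*(z-o[2])/v[2]).round(1)
E
python3 - <<'E'
from h import *
s=bot.get_state();d=bot.read_camera("wrist")
for n,uv,z in(("fr",(270,80),10),("fl",(367.5,79),10),("knob",(318.4,222.2),92),("hr",(258,305),138),("hl",(379,305),138),("pinR",(294,150),20),("pinL",(343,150),20),("can",(70,90),110),("cup",(518,72),71),("cassR",(250+217/4,180+388/4),86),("cassL",(250+327/4,180+388/4),86)):print(n,wray(s,d,uv,z))
print(L2W([525.4,-131.8,-.0275],[[-85,-58,10],[60,0,92],[125,-58,138],[125,0,86],[45,0,78]]))
E
```

```text
fr [ 441.5 -184.4   10. ]
fl [443.3 -71.   10. ]
knob [ 585.7 -132.4   92. ]
hr [ 651.2 -191.2  138. ]
hl [654.5 -77.1 138. ]
pinR [ 524.4 -158.5   20. ]
pinL [ 525.9 -102.1   20. ]
can [ 429.9 -392.4  110. ]
cup [428.1  94.8  71. ]
cassR [ 651.5 -149.3   86. ]
cassL [ 652.3 -119.7   86. ]
[[ 438.83733963 -187.44086474   10.        ]
 [ 585.37731393 -133.44979204   92.        ]
 [ 648.75793838 -193.21513688  138.        ]
 [ 650.35273735 -135.23706675   86.        ]
 [ 570.38298545 -133.03734403   78.        ]]
```

```bash
python3 -m creep '[[[0,0,0,-0.82,0.04,0,1],[0,0,0,-0.83,0.03,0,1],[0,0,0,0,0,0,1],[0,0,0,0,0,1,1],[0,0,0,0,0,1,1]]]'; python3 -m creep '[[[0,0,0,0,0,1,1],[0,0,0,0,0,1,1],[0,0,0,0,0,1,1],[0,0,0,0,0,1,1],[0,0,0,0,0,0.8,1]]]';  python3 -m creep '[[[0,0,0,0,0,0,-0.6],[0,0,0,0,0,0,-0.8],[0,0,0,0,0,0,-1],[0,0,0,0,0,0,-1]]]' 30
```

```text
clock: 4.8
ee_pos: [584.0, -132.2, 181.1]
tool_rot: [0.0, 0.014, 1.0, -0.0]
wrist_force: [-0.2, 0.3, -0.7]
width: 1.004
grasp_force: 0.0
clock: 5.42
ee_pos: [583.7, -132.0, 60.8]
tool_rot: [-0.0, 0.014, 1.0, 0.0]
wrist_force: [0.6, -0.9, 0.4]
width: 0.998
grasp_force: 0.0
clock: 5.92
ee_pos: [585.4, -133.6, 62.2]
tool_rot: [0.0, 0.014, 1.0, -0.002]
wrist_force: [-2.3, 0.1, 4.8]
width: 0.199
grasp_force: 30.8
```

```bash
python3 -m creep '[[[0,0,0,0.5,0,0,-1],[0,0,0,0.8,0,0,-1],[0,0,0,0.8,0,0,-1],[0,0,0,0.8,0,0,-1],[0,0,0,0.8,0,0,-1]]]'; python3 -m creep '[[[0,0,0,0.5,0,0,-1],[0,0,0,0.2,0,0,-1],[0,0,0,0.2,0,0,-1],[0,0,0,0,0,0,-1]]]'
```

```text
clock: 6.55
ee_pos: [493.3, -130.7, 62.2]
tool_rot: [0.001, 0.014, 1.0, -0.001]
wrist_force: [2.5, -4.5, 4.1]
width: 0.198
grasp_force: 30.6
clock: 7.05
ee_pos: [470.5, -129.9, 62.1]
tool_rot: [0.001, 0.014, 1.0, -0.001]
wrist_force: [-1.6, -5.3, 10.7]
width: 0.196
grasp_force: 31.3
```

```bash
python3 -m creep '[[[0,0,0,0.1,0,0,-1],[0,0,0,0.1,0,0,-1],[0,0,0,0,0,0,-1]]]'; python3 -m creep '[[[0,0,0,0.1,0,0,-1],[0,0,0,0,0,0,-1]]]';python3 -m creep '[[[0,0,0,0.1,0,0,-1],[0,0,0,0,0,0,-1]]]'
```

```text
clock: 7.42
ee_pos: [465.9, -129.8, 62.1]
tool_rot: [0.001, 0.014, 1.0, -0.001]
wrist_force: [-1.0, -5.7, 9.2]
width: 0.203
grasp_force: 31.1
clock: 7.68
ee_pos: [465.4, -129.8, 62.2]
tool_rot: [0.003, 0.014, 1.0, -0.001]
wrist_force: [12.9, -4.0, -1.4]
width: 0.196
grasp_force: 30.1
clock: 7.92
ee_pos: [465.4, -129.9, 62.3]
tool_rot: [0.005, 0.014, 1.0, -0.0]
wrist_force: [28.7, -0.9, -16.2]
width: 0.199
grasp_force: 30.4
```

```bash
python3 -m creep '[[[0,0,0,-0.1,0,0,-1],[0,0,0,0,0,0,0.2],[0,0,0,0,0,0,1],[0,0,0,0,0,0,1],[0,0,0,0,0,0,1]]]'; python3 -m creep '[[[0,0,0,0,0,-0.6,1],[0,0,0,0,0,-1,1],[0,0,0,0,0,-1,1],[0,0,0,0,0,-1,1],[0,0,0,0,0,-1,1]]]';  python3 -m creep '[[[0,0,0,0,0,0,1]]]';python3 - <<'E'
from h import *
import cv2,pickle
s=bot.get_state();d=bot.read_camera("wrist");pickle.dump((s,d),open("w2.pkl","wb"))
a=d["color"][100:330,220:420,::-1]
cv2.imwrite("pics/w2.png",cv2.resize(a,None,fx=2.6,fy=2.6,interpolation=3))
E
```

```text
clock: 8.55
ee_pos: [462.5, -128.9, 61.2]
tool_rot: [-0.0, 0.014, 1.0, 0.0]
wrist_force: [0.8, -0.0, -0.8]
width: 1.0
grasp_force: 0.0
clock: 9.18
ee_pos: [462.5, -128.9, 177.1]
tool_rot: [-0.0, 0.014, 1.0, 0.0]
wrist_force: [1.5, 0.3, -0.2]
width: 0.999
grasp_force: 0.0
clock: 9.3
ee_pos: [463.4, -129.3, 177.6]
tool_rot: [0.001, 0.014, 1.0, -0.001]
wrist_force: [-0.2, 0.4, -0.2]
width: 1.0
grasp_force: 0.0
```

View pics/w2.png

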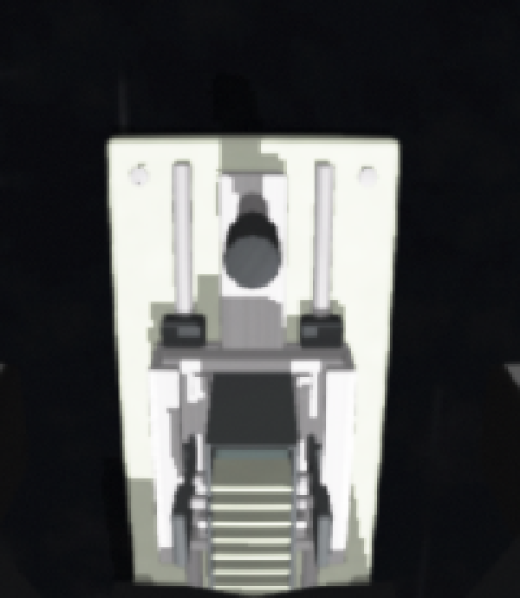

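Close-up: the carriage is against both stop blocks (crop rows 315–345). The knob top is at crop (252,261), the cassette's front top edge is at row ~447 over columns 208–296, and a catch stands on each side.

```bash
python3 - <<'E'
from h import *
import pickle
s,d=pickle.load(open("w2.pkl","rb"))
f=lambda u,v:((u+.5)/2.6-.5+220,(v+.5)/2.6-.5+100)
for n,p,z in(("knob",(252,261),92),("cR",(208,446),86),("cL",(296,446),86),("baseR",(108,139),10),("baseL",(398,139),10),("blkR",(184,342),30),("blkL",(321,342),30),("lipR",(154,372),44),("lipL",(355,372),44),("padR",(176,515),89),("padL",(328,515),89)):print(n,wray(s,d,f(*p),z))
E
```

```text
knob [ 466.3 -129.4   92. ]
cR [ 532.9 -146.    86. ]
cL [ 533.7 -116.5   86. ]
baseR [ 440.4 -185.5   10. ]
baseL [443.5 -71.5  10. ]
blkR [ 518.5 -157.7   30. ]
blkL [ 519.9 -103.9   30. ]
lipR [ 524.7 -168.4   44. ]
lipL [526.8 -92.   44. ]
padR [ 559.4 -158.4   89. ]
padL [ 560.8 -105.6   89. ]
```

```bash
python3 -m creep '[[[0,0,0,-0.9,0,0,1],[0,0,0,-1,0,0,1],[0,0,0,-1,0,0,1],[0,0,0,-1,0,0,1],[0,0,0,-0.43,0,0,1]]]'; python3 -m creep '[[[0,0,0,0,0,0,1],[0,0,0,0,0,1,1],[0,0,0,0,0,1,1]]]'
```

```text
clock: 9.98
ee_pos: [571.4, -131.8, 174.9]
tool_rot: [-0.001, 0.014, 1.0, 0.0]
wrist_force: [-0.2, 0.0, -0.3]
width: 1.002
grasp_force: 0.0
clock: 10.35
ee_pos: [570.0, -132.0, 125.8]
tool_rot: [0.0, 0.014, 1.0, -0.0]
wrist_force: [-0.3, 0.3, 0.5]
width: 0.999
grasp_force: 0.0
```

```bash
python3 - <<'E'
from h import *
import cv2,pickle
s=bot.get_state();d=bot.read_camera("wrist");pickle.dump((s,d),open("w3.pkl","wb"));print(s["ee_pos"])
a=d["color"][150:400,180:460,::-1]
cv2.imwrite("pics/w3.png",cv2.resize(a,None,fx=2.2,fy=2.2,interpolation=3))
E
```

```text
[ 569.98216452 -131.9527085   125.76692244]
```

View pics/w3.png

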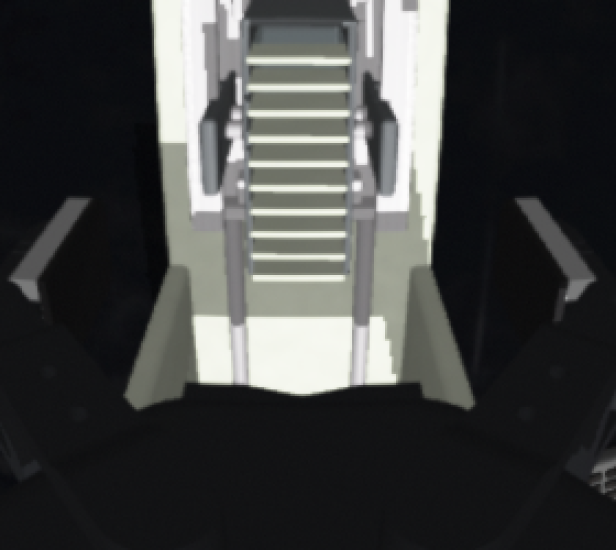

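```bash
python3 - <<'E'
from h import *
import pickle
s,d=pickle.load(open("w3.pkl","rb"))
f=lambda u,v:((u+.5)/2.2-.5+180,(v+.5)/2.2-.5+150)
for n,p,z in(("Rn",(201,122),89),("Rf",(204,193),89),("Ln",(397,122),89),("Lf",(394,193),89),("frontslideL",(250,48),101),("frontR",(352,48),101),("lastL",(252,278),101),("lastR",(348,278),101),("cassfrontL",(243,22),86),("R",(357,22),86)):print(n,wray(s,d,f(*p),z))
E
```

```text
Rn [ 560.1 -159.6   89. ]
Rf [ 581.8 -160.4   89. ]
Ln [ 561.6 -104.8   89. ]
Lf [ 583.3 -105.2   89. ]
frontslideL [ 536.9 -143.8  101. ]
frontR [ 537.6 -118.1  101. ]
lastL [ 603.5 -146.8  101. ]
lastR [ 604.3 -119.4  101. ]
cassfrontL [ 532.7 -146.6   86. ]
R [ 533.6 -115.6   86. ]
```

```bash
python3 -m creep '[[[0,0,0,0,-0.01,0.9,1],[0,0,0,0,-0.01,0.9,1],[0,0,0,0,0,0.7,1],[0,0,0,0,0,0.36,1],[0,0,0,0,0,0,1]]]'; python3 -m creep '[[[0,0,0,0,0,0,0.3],[0,0,0,0,0,0,0],[0,0,0,0,0,0,-0.5],[0,0,0,0,0,0,-0.5],[0,0,0,0,0,0,-0.5]]]' 40
```

```text
clock: 11.02
ee_pos: [570.4, -132.4, 54.9]
tool_rot: [-0.0, 0.014, 1.0, 0.0]
wrist_force: [-0.1, -0.7, 0.2]
width: 1.003
grasp_force: 0.0
clock: 11.65
ee_pos: [572.1, -133.1, 56.5]
tool_rot: [0.002, 0.014, 1.0, -0.001]
wrist_force: [-0.5, -0.1, 15.7]
width: 0.467
grasp_force: 40.0
```

```bash
python3 -m creep '[[[0,0,0,0,0,-0.1,-0.5],[0,0,0,0,0,-0.15,-0.5],[0,0,0,0,0,-0.15,-0.5],[0,0,0,0,0,0,-0.5]]]'
```

```text
clock: 12.15
ee_pos: [571.0, -132.5, 65.0]
tool_rot: [0.0, 0.014, 1.0, -0.0]
wrist_force: [0.2, -0.0, -3.4]
width: 0.457
grasp_force: 40.6
```

```bash
python3 -m creep '[[[0,0,0,0,0,-0.4,-0.5],[0,0,0,0,0,-0.6,-0.5],[0,0,0,0,0,-0.6,-0.5],[0,0,0,0,0,-0.6,-0.5],[0,0,0,0,0,-0.6,-0.5]]]'; python3 -m creep '[[[0,0,0,0,0,-0.5,-0.5],[0,0,0,0,0,-0.3,-0.5],[0,0,0,0,0,0,-0.5],[0,0,0,0,0,0,-0.5],[0,0,0,0,0,0,-0.5]]]'; python3 - <<'E'
from h import *
import cv2
d=bot.read_camera("scene");w=bot.read_camera("wrist")
a=cv2.resize(d["color"][130:270,260:400],(400,400),interpolation=3);b=cv2.resize(w["color"][60:340,180:460],(400,400),interpolation=3)
cv2.imwrite("pics/f1.png",cv2.hconcat([a,b])[:,:,::-1])
E
```

```text
clock: 12.78
ee_pos: [571.0, -132.5, 136.0]
tool_rot: [0.0, 0.014, 1.0, -0.0]
wrist_force: [0.1, 0.1, -4.0]
width: 0.464
grasp_force: 41.0
clock: 13.4
ee_pos: [570.7, -132.4, 154.3]
tool_rot: [-0.0, 0.014, 1.0, 0.0]
wrist_force: [1.6, -0.3, -3.3]
width: 0.46
grasp_force: 41.0
```

View pics/f1.png

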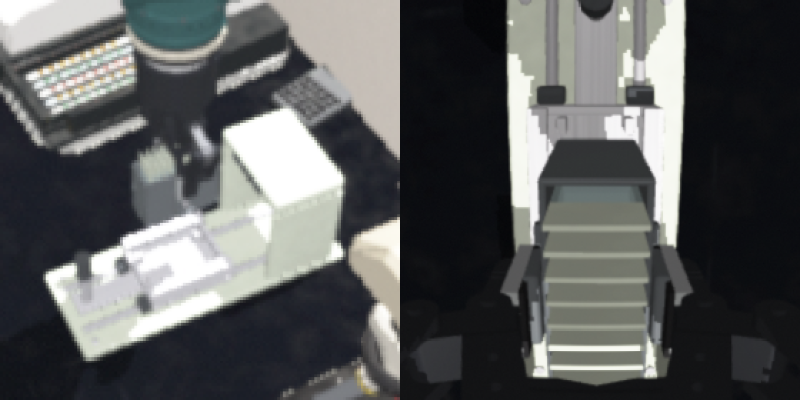

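```bash
python3 - <<'E'
from h import *
s=bot.get_state();d=bot.read_camera("wrist")
for z in(176,181,186,191):print(z,wray(s,d,(277.8,187),z),wray(s,d,(358.5,187),z))
print(s["ee_pos"],s["wrist_force"],s["grasp_force"],s["clock"])
E
```

```text
176 [ 534.2 -147.   176. ] [ 535.1 -114.   176. ]
181 [ 532.8 -146.3  181. ] [ 533.7 -114.7  181. ]
186 [ 531.5 -145.6  186. ] [ 532.4 -115.4  186. ]
191 [ 530.2 -144.9  191. ] [ 531. -116.  191.]
[ 570.75841469 -132.38819643  154.47213688] [-0.41050714 -0.8830831  -3.22733794] 41.00026488304138 13.5
```

```bash
python3 -m creep '[[[0,0,0,0,0,-0.12,-0.5],[0,0,0,0,0,0,-0.5],[0,0,0,0,0,0,-0.5],[0,0,0,0,0,0,-0.5],[0,0,0,0,0,0,-0.5]]]' && python3 -c "
from plant import bot;print(bot.sign_off())"
```

```text
clock: 14.18
ee_pos: [570.9, -132.5, 157.8]
tool_rot: [-0.0, 0.014, 1.0, 0.0]
wrist_force: [-0.1, 0.9, -2.9]
width: 0.458
grasp_force: 41.0
the job is handed in; nothing more can be done
None
```

The job is handed in at 14.2 s: the carriage is out at its stop and the cassette is held upright by its pinched catches about 10 cm above its seat (95–101 mm by my measurements), with the bottles and the cup left alone.

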